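Load the nozzle case and hold its sprung lid half open

TASK

Stand the steel piping nozzle that is on the table beside the two round cutters upright, wide end down, in the empty socket on the front deck of the blue nozzle case, fully down, and let go of it. Then lift the case's sprung white lid and hold it half open, at 45 degrees, so that a colleague can fill the compartment; finish while still holding it there with the gripper, as it would spring shut. Leave the other things where they are.

Things in the scene. Friction and masses are not known exactly. Their poses are not given: they have to be found in the camera images.
- nozzle_mid (a point): the steel piping nozzle near the two round cutters (another, far left by the controller, is not meant): a cone on its wide end: 39 mm wide at the foot, about 25 mm half-way up, 18 mm at the top, 50 mm tall, about 25 g. This point is on its axis half-way up, 25 mm above its underside; z is its axis, up. Grip it round its upper half: its lowest 12 mm go into the socket, where it leaves no room for fingers. When seated this point is 13 mm above the socket's mouth
- socket (a point): centre of the mouth of the empty socket: the round blind hole at the right (-y) side of the case's deck, 43 mm wide, 12 mm deep; its mouth is in the deck's top, 30 mm above the table. Axes as the case's
- case: blue nozzle case, fixed: in front (local x -120 to -20 mm) an open deck 30 mm high, behind it (x -20 to 120) a compartment 65 mm high under a white lid; 200 mm wide. Origin on the table; x points from deck to hinge, y left along the width, z up. Sockets at x -70, y -50 (empty) and y +50 (holds a white nozzle). A round metal cheek at each end of the hinge has a red radial line at 45 degrees
- lid_bar (a point): middle of the steel bar handle on the lid: a round bar 12 mm thick, 100 mm long along the case's y on two posts, its axis 42 mm above the lid's top, 115 mm in front of the hinge line and 45 mm above it when shut (113 mm above the table). Round, so it can turn between the fingers as the lid swings. Axes turn with the lid
- hinge (a point): middle of the lid's hinge line, 68 mm above the table, at the far end of the case; the hinge axis runs along the case's y; axes as the case's
- lid (a joint): lid angle in rad: 0 shut (lying flat), grows as its front edge rises, up to 1.7; 45 degrees is 0.785. White panel 143 x 198 x 6 mm, about 0.25 kg; gravity and a light spring close it from any angle, some 2 to 4 N at the bar
- white_nozzle: white plastic nozzle, 48 mm wide, 52 mm tall, standing in the case's other socket; origin under its wide end; leave it
- cutter: round steel cutter, 51 mm wide, 35 mm tall, standing on the table; origin at the centre of its underside; leave it
- small_cutter: round steel cutter, 40 mm wide, 35 mm tall, standing on the table; origin at the centre of its underside; leave it
- jar: jam jar with a yellow lid, 66 mm wide, 100 mm tall; origin at the centre of its underside; leave it
- tape: roll of yellow tape lying flat, 98 mm wide, 25 mm high; origin at the centre of its underside; leave it
- scraper: bench scraper with a black handle, 100 x 152 x 24 mm, lying flat; origin at the centre of its underside; leave it

How it is judged:
On the way, in this order (a step that is already met when the one before it is completed fails the run):
1. the steel nozzle stands fully down and upright in the empty socket, let go, the lid still shut (horizontal distance between nozzle_mid and socket below 0.006 m and z of nozzle_mid in the frame of socket below 0.0155 m and angle between nozzle_mid's own z axis and vertical below 0.08 rad and contact force between the fingers and steel_nozzle below 0.1 N and value of joint lid below 0.1 rad), for 0.3 s.
2. the lid is raised to 45 degrees by the gripper (value of joint lid between 0.685 and 0.885 rad and contact force between the fingers and lid above 1 N), for 0.3 s.
At the end, for the whole second after the job is handed in: The lid rests still at 45 degrees (within 0.10 rad, about 6 degrees), held by the gripper's fingers and propped by nothing else; the steel nozzle stands let go in the socket, within 6 mm of its centre, its underside within 2.5 mm of the socket floor, upright within 0.08 rad (all of step 2 and horizontal distance between nozzle_mid and socket below 0.006 m and z of nozzle_mid in the frame of socket below 0.0155 m and angle between nozzle_mid's own z axis and vertical below 0.08 rad and contact force between each of the fingers, lid and steel_nozzle below 0.1 N and velocity of joint lid between -0.05 and 0.05 rad/s and linear speed of steel_nozzle below 0.02 m/s and contact force between lid and white_nozzle below 0.1 N and contact force between lid and cutter below 0.1 N and contact force between lid and small_cutter below 0.1 N and contact force between lid and jar below 0.1 N and contact force between lid and tape below 0.1 N and contact force between lid and scraper below 0.1 N); the arm keeps its last pose, push and grip.
It fails at once if a bystander is pushed more than 25 mm or tipped (distance of any of white_nozzle, cutter, small_cutter, jar, tape, scraper from where it was at the start of the episode above 0.025 m or angle between any of white_nozzle, cutter, small_cutter, jar, tape, scraper's own z axis and vertical above 0.5 rad).
It also fails if it takes over 45 s, if anything falls off the work surface, if the arm or the gripper's body presses on something with over 40 N, if the wrist force passes 120 N, or if a joint passes its speed limit or range.

ROBOT

A 6-joint arm with a two-finger parallel gripper is mounted at the origin on a cart in front of the work surface, level with it; the furniture and walls round the work are solid. World frame = base frame: x ahead of the robot, y to its left, z up, the work surface at z = 0. Lengths are in m, angles in rad, forces in N, time in s.
With the tool pointing down it reaches from about 0.35 to 0.775 m from the base axis. Payload 7.3 kg.
Tool frame: the origin (TCP) lies at the very end of the fingers, on their centre line; the grasp point (between the pads) lies 19 mm behind it; z points along the fingers, y is the line along which they close (so a half turn about z gives the same grasp; the last joint's range is limited). The gripper opens to 92 mm and grips with 3 to 60 N. Pads are 19 mm wide; open, the fingers measure 130 mm over their backs; the gripper's body (75 mm by 190 mm) begins 47 mm behind the grasp point.
Start: joints at [-1.368, 0.342, 1.524, -0, 1.275, -0.146], TCP at [0.179, -0.493, 0.227] pointing down, gripper open.
Joint ranges: [-2.53, 2.53], [-0.77, 2.02], [0.04, 2.7], [-1, 4.14], [0.28, 2.66], [-3.11, 3.11]. Speed limits (rad/s): [2.57, 2.57, 3.14, 3.14, 3.14, 3.14].

INTERFACE

Orientations are given as a unit quaternion [x, y, z, w].
In Python, from plant import ctrl, imaging gives the robot as it stands.
- The arm moves only by the tool servo_tool, never from a script. Its argument "series" is one flat list of numbers, 7 for each row, row after row: the shift along the tool's x, y, z in m, then the turn, a rotation vector about the tool's x, y, z in rad, then the opening, from -1 (shut) to 1 (fully open). A call has 1 to 20 rows; each row shifts and turns the commanded pose from where the row before left it, along the tool's axes as they then stand; what a row does not reach is not made up. A row lasts 1/10 s, in which the tool goes at most 50 mm and 8.59 degrees, less where a joint would pass 70% of its speed; a pose out of reach is approached as far as the arm can. A call is refused whole if a number of a shift passes 0.05 or a number of a turn 0.15, either way. A call with a gripper value outside its range is refused whole. The fingers move at their own pace and stop on an object; "squeeze" is the grip in N (left out, the last holds). Time passes only in rows, so rows that do not move let the fingers close. It gives the time, the measured TCP pose, the force, the opening and the grip force at its end, in the units of the state.
- ctrl.read_state(): the state, without advancing time (a new reading comes with each control period).
- imaging.capture(name): name is "scene" or "top"; returns the picture (384x512x3 uint8, red, green, blue); there is no depth.
- imaging.camera_model(name): a dict with "fovy" (degrees; the focal length in pixels is half the picture's height over the tangent of half this angle, whatever the lens; pixels are square), "cx", "cy" (the principal point, pixels), "rvec" (rotation vector, rad) and "tvec" (3), from world to camera coordinates, as OpenCV has them. Camera axes: x right, y down, z forward; pixel columns grow to the right and rows downward; lengths in m; the calibration is good to about 2 mm. A picture is of the moment at which its call begins. camera_model takes no time and is no camera call.
- ctrl.hand_in(): hands the job in; it is judged then, once.
The state is a dict: "t": time; "q": joint angles; "qvel": joint speeds; "effort": joint torques, N m; "tcp_pos": TCP position; "orientation": TCP orientation; "wrist_force": force on the tool from outside, world axes, zero at the start; "wrist_torque": the same for the moment, N m; "finger_gap": finger opening in m; "gripper_force": force on a finger pad.
Only numpy, scipy, OpenCV 4.12 (cv2) and the standard library are available. Lean on these libraries where they do the work, as an engineer would, in place of code of your own. Each camera call takes 0.05 s, during which the arm holds its last target. There are 200 camera calls.

## Working session

There is one attempt and no reset: what is moved stays moved. The work goes in short steps, Python scripts to look and compute and a tool call to move; the robot and the scene stay as the last step left them, time stands still between calls to the robot, and variables do not carry over. Pictures are saved under pics/ and viewed, at most 10 in all, crops included, and the job is handed in when it is done.

Besides the shell and the picture viewer there is one more tool, called after ">>>" in YAML: its name, and indented under it one key for each argument. servo_tool: Moves the arm, as the interface text tells. Its arguments: {"type":"object","properties":{"series":{"type":"array","items":{"type":"number"}},"squeeze":{"type":"number"}},"required":["series"]}

```bash
mkdir -p pics
python3 - <<'E'
from plant import ctrl, imaging
import cv2
for n in("scene","top"):
    cv2.imwrite(f"pics/{n}0.png",cv2.cvtColor(imaging.capture(n),cv2.COLOR_RGB2BGR)); print(n,imaging.camera_model(n))
s=ctrl.read_state(); print(s)
E
```

```text
scene {'fovy': 57.865553999626314, 'cx': 257.30099265321314, 'cy': 190.2619841664206, 'rvec': array([ 1.97011668, -1.09682138,  0.53711226]), 'tvec': array([-0.31536532,  0.37824142,  0.61660522])}
top {'fovy': 48.33829196117414, 'cx': 257.9375284827587, 'cy': 182.18013546321336, 'rvec': array([ 2.14023126, -2.16227194,  0.18639941]), 'tvec': array([0.00184173, 0.56896281, 1.32653523])}
{'t': 0.1, 'q': array([-1.36799150e+00,  3.42626806e-01,  1.52489439e+00, -1.05024634e-05,
        1.27539644e+00, -1.45975980e-01]), 'qvel': array([-0.00096869, -0.00202724, -0.00317186,  0.00191973,  0.00079408,
       -0.0010431 ]), 'effort': array([ 1.51098975e-03, -4.32004559e+01, -2.44694638e+01,  7.19193695e-02,
        5.25570440e-02, -5.85869043e-05]), 'tcp_pos': array([ 0.17937839, -0.49303228,  0.22613754]), 'orientation': array([ 9.84832010e-01,  1.73509290e-01, -2.38425175e-05, -6.62081346e-04]), 'wrist_force': array([-0.33235405,  0.05645876, -0.01970017]), 'wrist_torque': array([-0.02671311, -0.04475094,  0.01290989]), 'gripper_force': 0.0, 'finger_gap': 0.09179572312658699}
```

View pics/scene0.png

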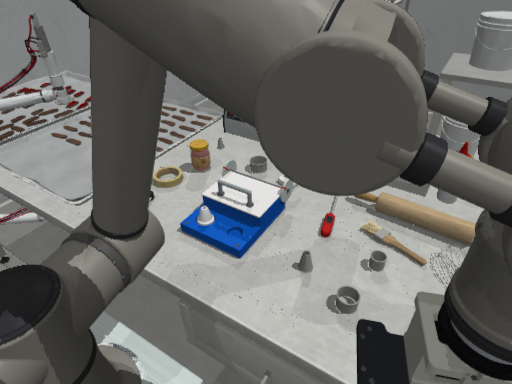

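View pics/top0.png

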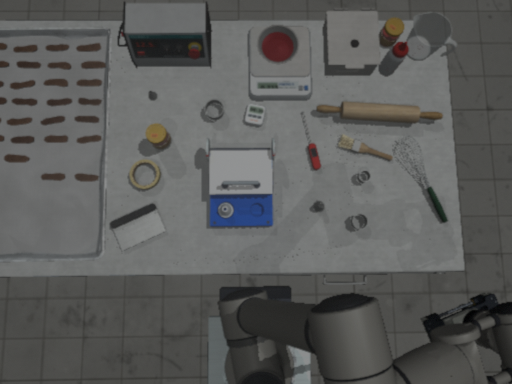

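The scene view shows the target nozzle at about (306,261), the empty socket at (236,232) and the bar handle at (236,187). In the top view the nozzle is at (319,206), the socket at (257,210), and the case spans x 209–273, y 148–228. I'll zoom in before measuring.

```bash
cat > h.py <<'E'
import cv2, numpy as np
from plant import ctrl, imaging
def cam(n):
    m=imaging.camera_model(n); f=192/np.tan(np.radians(m["fovy"])/2)
    return np.array([[f,0,m["cx"]],[0,f,m["cy"]],[0,0,1]]),cv2.Rodrigues(m["rvec"])[0],m["tvec"]
def ray(n,uv):
    K,R,t=cam(n); return -R.T@t, R.T@np.linalg.solve(K,[*uv,1])
def onplane(n,uv,z):
    o,d=ray(n,uv); return o+d*(z-o[2])/d[2]
def two(a,b):  # scene px, top px
    (o1,d1),(o2,d2)=ray("scene",a),ray("top",b); A=np.c_[d1,-d2]
    s=np.linalg.lstsq(A,o2-o1,rcond=None)[0]; p,q=o1+s[0]*d1,o2+s[1]*d2
    return (p+q)/2,np.linalg.norm(p-q)
def proj(n,p):
    K,R,t=cam(n); v=K@(R@np.asarray(p)+t); return v[:2]/v[2]
E
python3 - <<'E'
from h import *
s=cv2.imread("pics/scene0.png");t=cv2.imread("pics/top0.png")
a=cv2.resize(s[160:280,175:335],None,fx=5,fy=5,interpolation=cv2.INTER_CUBIC)
b=cv2.resize(t[130:235,200:340],None,fx=5.5,fy=5.5,interpolation=cv2.INTER_CUBIC)
cv2.imwrite("pics/sz.png",a);cv2.imwrite("pics/tz.png",b)
for n,im in(("scene",s),("top",t)):
    h=cv2.cvtColor(im,cv2.COLOR_BGR2HSV); m=cv2.inRange(h,(105,120,40),(128,255,255))
    c=max(cv2.findContours(m,0,1)[0],key=cv2.contourArea); print(n,cv2.boundingRect(c),cv2.approxPolyDP(c,2.5,True)[:,0].tolist())
for n,uv in(("scene",(306,270)),("top",(319,207))): print(onplane(n,uv,0))
print(onplane("scene",(236,232),.03),onplane("top",(257,210),.03))
E
```

```text
scene (180, 196, 105, 62) [[180, 223], [183, 231], [240, 257], [283, 209], [284, 203], [279, 197], [257, 218], [203, 196], [204, 203]]
top (210, 195, 63, 31) [[211, 196], [210, 225], [272, 223], [271, 195]]
[ 0.48537013 -0.20822973  0.        ]
[ 0.49139849 -0.20457365  0.        ]
[ 0.48190527 -0.00228524  0.03      ] [ 4.80932001e-01 -2.14858520e-04  3.00000000e-02]
```

View pics/sz.png

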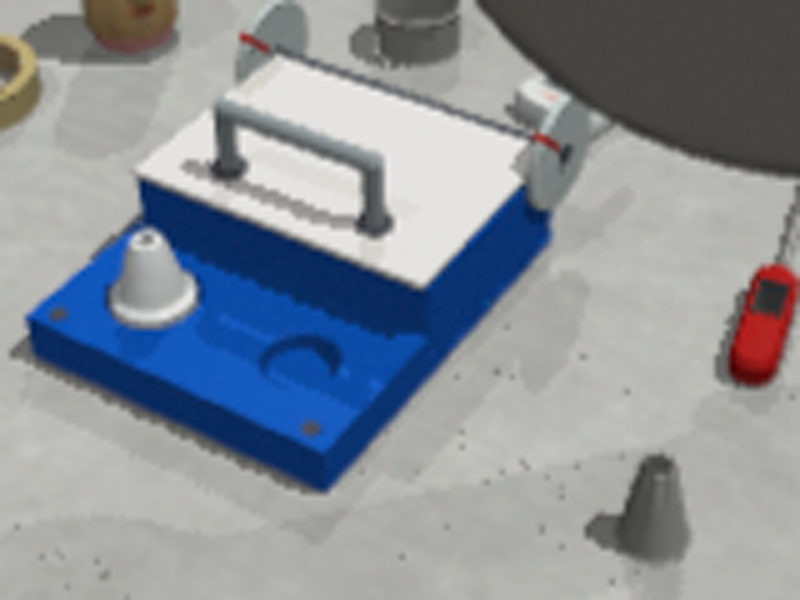

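View pics/tz.png

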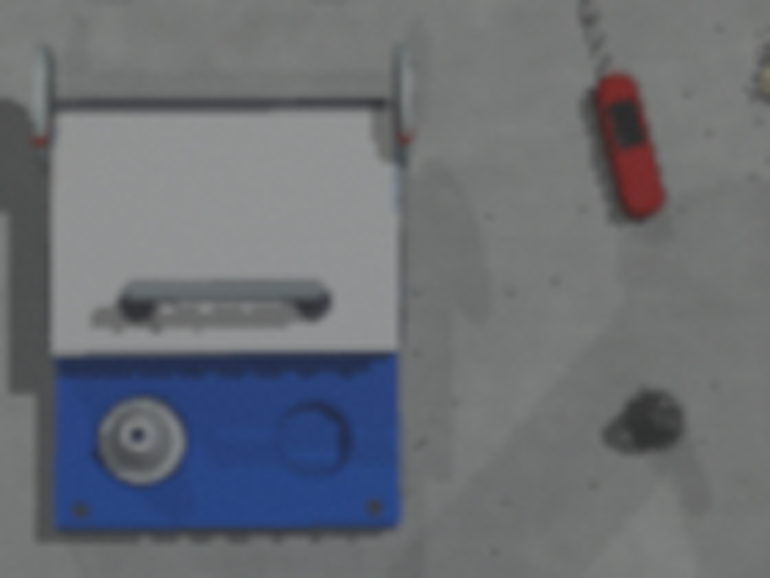

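Run:
```python
from h import *
np.set_printoptions(precision=4,suppress=True)
S=lambda u,v:(175+(u+.5)/5-.5,160+(v+.5)/5-.5)
T=lambda u,v:(200+(u+.5)/5.5-.5,130+(v+.5)/5.5-.5)
P=lambda k,*a:print(k,*a)
P("screwL",onplane("scene",S(58,314),.03),onplane("top",T(80,510),.03))
P("screwR",onplane("scene",S(312,428),.03),onplane("top",T(375,508),.03))
P("socket",onplane("scene",S(302,363),.03),onplane("top",T(313,438),.03))
P("deckFL",onplane("scene",S(28,320),.03),onplane("top",T(57,528),.03))
P("deckFR",onplane("scene",S(325,457),.03),onplane("top",T(400,525),.03))
P("lidFL",onplane("scene",S(135,172),.071),onplane("top",T(50,354),.071))
P("lidFR",onplane("scene",S(427,288),.071),onplane("top",T(398,353),.071))
P("barL",two(S(224,106),T(126,290)));P("barR",two(S(376,160),T(325,287)))
P("barmid z.113",onplane("scene",S(300,132),.113),onplane("top",T(226,289),.113))
P("noz top",onplane("scene",S(658,463),.05)); P("foot bottom",onplane("scene",S(655,561),0))
P("foot L,R",onplane("scene",S(620,545),0),onplane("scene",S(691,545),0))
P("noz top-cam axis",onplane("top",T(655,418),.025))
# dark masks for nozzle, both views
for n,(x0,y0,x1,y1) in(("scene",(285,240,330,280)),("top",(305,195,335,220))):
    im=cv2.cvtColor(cv2.imread(f"pics/{n}0.png"),cv2.COLOR_BGR2GRAY)[y0:y1,x0:x1]
    print(n); print(im[:,8:34:1] if n=="scene" else im[4:22,2:24])
    o,_=ray(n,(0,0)); print(o)
```

```text
screwL [0.4421 0.1377 0.03  ] [0.443  0.1366 0.03  ]
screwR [ 0.4431 -0.0327  0.03  ] [ 0.4424 -0.0341  0.03  ]
socket [ 0.4799 -0.0005  0.03  ] [0.4834 0.0014 0.03  ]
deckFL [0.4297 0.1486 0.03  ] [0.4328 0.1499 0.03  ]
deckFR [ 0.4299 -0.0499  0.03  ] [ 0.4324 -0.0485  0.03  ]
lidFL [0.5258 0.1464 0.071 ] [0.5289 0.1506 0.071 ]
lidFR [ 0.5258 -0.0508  0.071 ] [ 0.5277 -0.0468  0.071 ]
barL (array([0.5594, 0.1046, 0.1117]), np.float64(0.0011800512081563993))
barR (array([ 0.5573, -0.0028,  0.1167]), np.float64(0.005043002761824127))
barmid z.113 [0.5597 0.0518 0.113 ] [0.5589 0.0499 0.113 ]
noz top [ 0.4946 -0.2007  0.05  ]
foot bottom [ 0.4797 -0.2099  0.    ]
foot L,R [ 0.4799 -0.1907  0.    ] [ 0.4981 -0.2206  0.    ]
noz top-cam axis [ 0.4936 -0.1996  0.025 ]
scene
[[184 185 186 ... 174 174 175]
 [184 184 185 ... 173 173 173]
 [184 185 187 ... 173 172 171]
 ...
 [180 179 181 ... 180 180 180]
 [183 183 183 ... 180 179 179]
 [191 191 191 ... 180 179 180]]
[-0.0585 -0.4228  0.6638]
top
[[113 112 111 110 108 107 108 108 109 107 107 111 112 113 114 113 114 114
  115 114 116 115]
 [11
[... 900 characters left out ...]
79  96
  108 113 113 114]
 [111 111  99  82  74  73  72  69  58  52  51  51  54  57  64  73  90 101
  105 110 109 111]
 [111 111 110  99  90  81  74  73  69  63  65  71  70  74  80  91  98 102
  104 109 114 114]
 [112 110 112 112 110 100  92  89  89  87  92  95  94  93  97 100 103 104
  104 110 113 114]
 [113 112 113 114 113 113 111 112 110 110 108 106 104 102 102 102 102 104
  103 108 112 115]
 [113 112 113 113 113 113 114 113 114 115 112 108 105 104 104 105 104 104
  104 105 110 114]
 [114 112 112 113 112 113 114 114 114 114 114 111 107 105 107 106 104 105
  104 104 109 112]
 [112 112 112 112 113 114 114 114 113 114 114 114 111 110 111 109 106 106
  105 106 106 111]]
[0.3608 0.0248 1.3974]
```

The measurements agree across the two views:
- Case yaw is about 0, with its origin near (0.552, 0.051).
- The socket is near (0.482, 0.0005).
- The bar is near (0.559, 0.051, 0.113).
- The nozzle is near (0.495, −0.2015).

I'll move above the nozzle with the tool's x along world x.

>>> servo_tool:
  series: [0, 0, 0, 0, 0, 0.1163, 0.2, 0, 0, 0, 0, 0, 0.1163, 0.2, 0, 0, 0, 0, 0, 0.1163, 0.2, 0.0287, -0.0265, 0.0096, 0, 0, 0, 0.2, 0.0287, -0.0265, 0.0096, 0, 0, 0, 0.2, 0.0287, -0.0265, 0.0096, 0, 0, 0, 0.2, 0.0287, -0.0265, 0.0096, 0, 0, 0, 0.2, 0.0287, -0.0265, 0.0096, 0, 0, 0, 0.2, 0.0287, -0.0265, 0.0096, 0, 0, 0, 0.2, 0.0287, -0.0265, 0.0096, 0, 0, 0, 0.2, 0.0287, -0.0265, 0.0096, 0, 0, 0, 0.2, 0.0287, -0.0265, 0.0096, 0, 0, 0, 0.2, 0.0287, -0.0265, 0.0096, 0, 0, 0, 0.2, 0.0287, -0.0265, 0.0096, 0, 0, 0, 0.2, 0, 0, 0, 0, 0, 0, 0.2, 0, 0, 0, 0, 0, 0, 0.2]
  squeeze: 15

```text
t: 1.7
tcp_pos: [0.495, -0.2013, 0.1205]
orientation: [1.0, 0.001, -0.001, -0.0]
wrist_force: [0.3, 0.4, 0.4]
finger_gap: 0.0549
gripper_force: 0.0
```

>>> servo_tool:
  series: [0, 0, 0.025, 0, 0, 0, 0.2, 0, 0, 0.025, 0, 0, 0, 0.2, 0, 0, 0.025, 0, 0, 0, 0.2, 0, 0, 0.025, 0, 0, 0, 0.2, 0, 0, 0, 0, 0, 0, 0.2, 0, 0, 0, 0, 0, 0, -1, 0, 0, 0, 0, 0, 0, -1, 0, 0, 0, 0, 0, 0, -1, 0, 0, 0, 0, 0, 0, -1, 0, 0, 0, 0, 0, 0, -1, 0, 0, 0, 0, 0, 0, -1]
  squeeze: 15

```text
t: 2.8
tcp_pos: [0.4957, -0.2023, 0.022]
orientation: [1.0, 0.0, 0.001, 0.001]
wrist_force: [-1.5, -0.8, 6.3]
finger_gap: 0.0257
gripper_force: 15.3
```

>>> servo_tool:
  series: [0, 0, -0.01, 0, 0, 0, -1, 0, 0, -0.02, 0, 0, 0, -1, 0, 0, -0.02, 0, 0, 0, -1, 0, 0, -0.02, 0, 0, 0, -1, -0.0017, -0.0254, 0, 0, 0, 0, -1, -0.0017, -0.0254, 0, 0, 0, 0, -1, -0.0017, -0.0254, 0, 0, 0, 0, -1, -0.0017, -0.0254, 0, 0, 0, 0, -1, -0.0017, -0.0254, 0, 0, 0, 0, -1, -0.0017, -0.0254, 0, 0, 0, 0, -1, -0.0017, -0.0254, 0, 0, 0, 0, -1, -0.0017, -0.0254, 0, 0, 0, 0, -1, 0, 0, 0, 0, 0, 0, -1, 0, 0, 0, 0, 0, 0, -1]

```text
t: 4.2
tcp_pos: [0.4817, 0.0015, 0.0915]
orientation: [1.0, 0.001, 0.0, 0.0]
wrist_force: [0.7, -0.7, 0.3]
finger_gap: 0.0256
gripper_force: 14.7
```

Run:
```python
from h import *
im=cv2.cvtColor(imaging.capture("scene"),cv2.COLOR_RGB2BGR); cv2.imwrite("pics/s1.png",im)
cv2.imwrite("pics/s1z.png",cv2.resize(im[140:260,170:330],None,fx=5,fy=5,interpolation=cv2.INTER_CUBIC))
s=ctrl.read_state(); print(s["tcp_pos"],s["finger_gap"])
```

```text
[0.48182776 0.0009207  0.09144669] 0.02566947035632006
```

View pics/s1z.png

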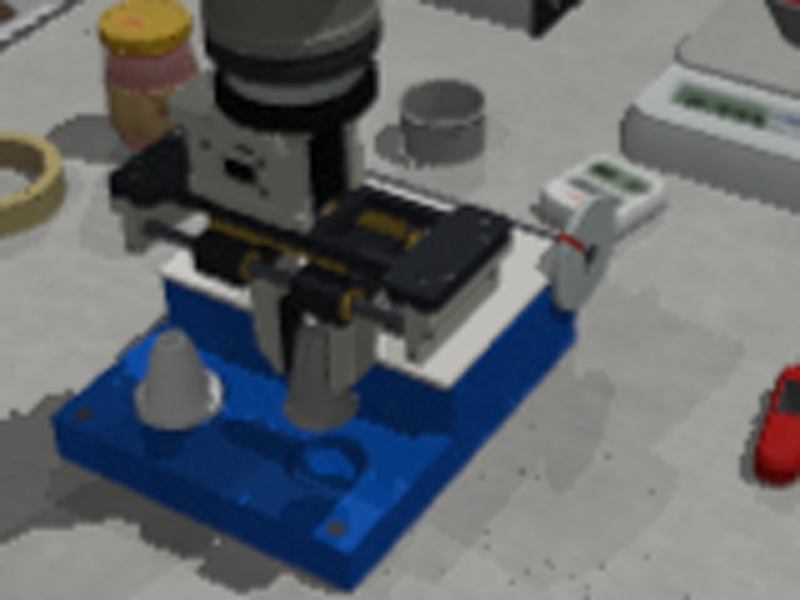

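The nozzle hangs upright in the fingers, with its foot spanning u 284–358 and its bottom at v 430. The socket ellipse is centred at about (327,463). I'll compare the two through the same camera.

Run:
```python
from h import *
np.set_printoptions(precision=4,suppress=True)
S=lambda u,v:(170+(u+.5)/5-.5,140+(v+.5)/5-.5)
I=lambda p:((proj("scene",p)-[170,140])*5+2)
a=np.linspace(0,2*np.pi,72)
def ring(x,y,z,r):
    q=np.array([I([x+r*np.cos(t),y+r*np.sin(t),z]) for t in a]); return q[:,0].min(),q[:,0].max(),q[:,1].min(),q[:,1].max()
print("socket c",onplane("scene",S(327,463),.03))
for c in((.4815,.001),): print("foot L R top bottom",np.array(ring(*c,.0695,.0195)),"sock",np.array(ring(*c,.03,.0215)))
b=I([.4815,.001,.0695]); print("px per mm x,y",I([.4825,.001,.0695])-b,I([.4815,.002,.0695])-b)
m=cv2.imread("pics/s1.png").astype(int); roi=m[195:245,215:255]
mk=((roi[...,0]-roi[...,2])<60)
print("\n".join("".join(".#"[int(v)] for v in r) for r in mk[:35]))
```

```text
socket c [ 0.4799 -0.0005  0.03  ]
foot L R top bottom [284.8042 359.9132 379.8659 429.3795] sock [286.1256 366.8511 433.1022 488.427 ]
px per mm x,y [ 1.1135 -1.0852] [-1.5697 -0.6571]
########################################
########################################
########################################
########################################
########################################
########################################
.#######################################
...#####################################
.....###################################
.....###################################
.....###################################
.....###################################
.....###################################
.....###################################
......##################################
......##################################
.......#################################
........################################
.........#####################.#########
.........####################.....######
............################........####
............###############............#
............##############..............
.............##############.............
............###############.............
............###############.............
............###############.............
............###############.............
............##############..............
.............###########................
...............#######..................
........................................
........................................
........................................
........................................
```

>>> servo_tool:
  series: [-0.001, 0.0015, 0, 0, 0, 0, -1, 0, 0, 0.01, 0, 0, 0, -1, 0, 0, 0.01, 0, 0, 0, -1, 0, 0, 0.01, 0, 0, 0, -1, 0, 0, 0.007, 0, 0, 0, -1, 0, 0, 0.004, 0, 0, 0, -1, 0, 0, 0.003, 0, 0, 0, -1, 0, 0, 0, 0, 0, 0, -1]

```text
t: 5.05
tcp_pos: [0.4825, -0.0001, 0.0474]
orientation: [1.0, -0.0, 0.002, 0.0]
wrist_force: [0.8, 0.9, 1.2]
finger_gap: 0.0254
gripper_force: 14.9
```

>>> servo_tool:
  series: [0, 0, 0.003, 0, 0, 0, -1, 0, 0, 0.003, 0, 0, 0, -1, 0, 0, 0.0015, 0, 0, 0, -1, 0, 0, 0, 0, 0, 0, -1]

```text
t: 5.45
tcp_pos: [0.4803, -0.0002, 0.0399]
orientation: [1.0, -0.0, -0.0, 0.0]
wrist_force: [-1.0, 2.2, 8.4]
finger_gap: 0.0256
gripper_force: 15.6
```

>>> servo_tool:
  series: [0, 0, 0, 0, 0, 0, 0.1, 0, 0, 0, 0, 0, 0, 0.1, 0, 0, 0, 0, 0, 0, 0.1, 0, 0, 0, 0, 0, 0, 0.1, 0, 0, 0, 0, 0, 0, 0.1, 0, 0, -0.02, 0, 0, 0, 0.1, 0, 0, -0.03, 0, 0, 0, 0.1, 0, 0, -0.03, 0, 0, 0, 0.1, 0, 0, -0.03, 0, 0, 0, 0.1, 0, 0, 0, 0, 0, 0, 0.1]

```text
t: 6.45
tcp_pos: [0.4829, -0.0006, 0.1533]
orientation: [1.0, -0.0, 0.004, 0.001]
wrist_force: [0.1, -0.1, -0.8]
finger_gap: 0.0502
gripper_force: 0.0
```

Run:
```python
from h import *
im=cv2.cvtColor(imaging.capture("scene"),cv2.COLOR_RGB2BGR); cv2.imwrite("pics/s2.png",im)
cv2.imwrite("pics/s2z.png",cv2.resize(im[140:260,170:330],None,fx=5,fy=5,interpolation=cv2.INTER_CUBIC))
I=lambda p:((proj("scene",p)-[170,140])*5+2).round()
print("expected top centre seated",I([.480,0,.068]),"unseated",I([.480,0,.080])); print(ctrl.read_state()["tcp_pos"])
```

```text
expected top centre seated [322. 409.] unseated [321. 391.]
[ 4.81662738e-01 -4.25104772e-04  1.51242949e-01]
```

View pics/s2z.png

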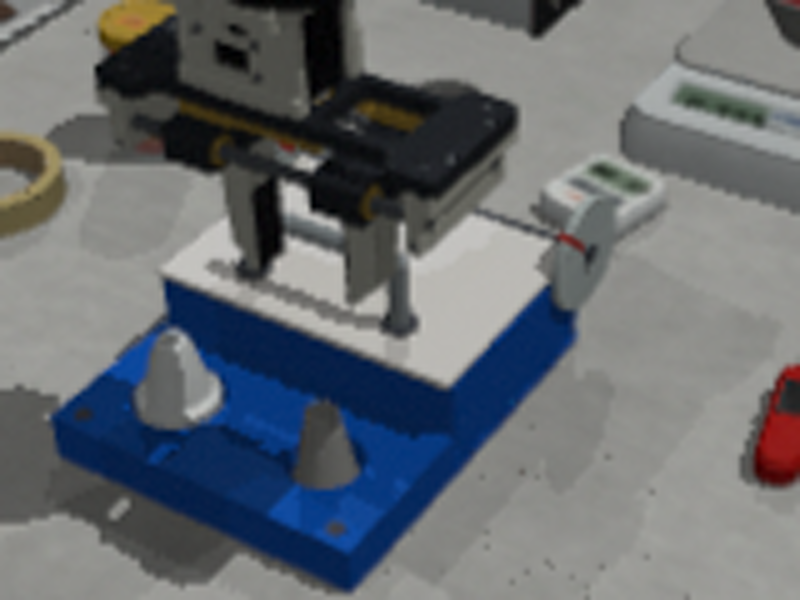

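The nozzle stands upright and fully seated: its top is at about (322,405), against an expected (322,409). Next I'll rise, move over the bar and turn the tool by −90°.

>>> servo_tool:
  series: [0, 0, -0.03, 0, 0, 0, 0.3, 0.0258, -0.0172, 0, 0, 0, -0.1428, 0.3, 0, 0, 0, 0, 0, -0.1428, 0.3, 0, 0, 0, 0, 0, -0.1428, 0.3, 0, 0, 0, 0, 0, -0.1428, 0.3, 0, 0, 0, 0, 0, -0.1428, 0.3, 0, 0, 0, 0, 0, -0.1428, 0.3, 0, 0, 0, 0, 0, -0.1428, 0.3, 0, 0, 0, 0, 0, -0.1428, 0.3, 0, 0, 0, 0, 0, -0.1428, 0.3, 0, 0, 0, 0, 0, -0.1428, 0.3, 0, 0, 0, 0, 0, -0.1428, 0.3, 0.0173, 0.0258, 0, 0, 0, 0, 0.3, 0.0173, 0.0258, 0, 0, 0, 0, 0.3, 0, 0, 0, 0, 0, 0, 0.3, 0, 0, 0, 0, 0, 0, 0.3]

```text
t: 8.1
tcp_pos: [0.5571, 0.0517, 0.1779]
orientation: [0.707, 0.707, -0.001, -0.001]
wrist_force: [0.1, -0.5, 0.3]
finger_gap: 0.0597
gripper_force: 0.0
```

>>> servo_tool:
  series: [0, 0.001, 0.02, 0, 0, 0, 0.3, 0, 0, 0.025, 0, 0, 0, 0.3, 0, 0, 0.025, 0, 0, 0, 0.3, 0, 0, 0.014, 0, 0, 0, 0.3, 0, 0, 0, 0, 0, 0, 0.3, 0, 0, 0, 0, 0, 0, -1, 0, 0, 0, 0, 0, 0, -1, 0, 0, 0, 0, 0, 0, -1, 0, 0, 0, 0, 0, 0, -1, 0, 0, 0, 0, 0, 0, -1, 0, 0, 0, 0, 0, 0, -1, 0, 0, 0, 0, 0, 0, -1]
  squeeze: 15

```text
t: 9.3
tcp_pos: [0.5575, 0.0516, 0.0954]
orientation: [0.707, 0.707, -0.001, -0.001]
wrist_force: [-6.1, -0.1, 4.0]
finger_gap: 0.0111
gripper_force: 15.0
```

```bash
python3 -c "
import numpy as np
f=np.arctan2(45,115)+np.linspace(0,.785,17);R=np.hypot(45,115)
print(np.round(np.c_[-np.diff(np.cos(f)),-np.diff(np.sin(f))]*R,1).tolist())"
```

```text
[[2.3, -5.6], [2.6, -5.5], [2.9, -5.3], [3.1, -5.2], [3.4, -5.0], [3.6, -4.8], [3.9, -4.7], [4.1, -4.5], [4.3, -4.3], [4.5, -4.0], [4.7, -3.8], [4.9, -3.6], [5.1, -3.3], [5.2, -3.1], [5.4, -2.8], [5.5, -2.6]]
```

>>> servo_tool:
  series: [0, 0.0023, -0.0056, 0, 0, 0, -1, 0, 0.0026, -0.0055, 0, 0, 0, -1, 0, 0.0029, -0.0053, 0, 0, 0, -1, 0, 0.0031, -0.0052, 0, 0, 0, -1, 0, 0.0034, -0.005, 0, 0, 0, -1, 0, 0.0036, -0.0048, 0, 0, 0, -1, 0, 0.0039, -0.0047, 0, 0, 0, -1, 0, 0.0041, -0.0045, 0, 0, 0, -1]

```text
t: 10.1
tcp_pos: [0.5816, 0.0516, 0.1364]
orientation: [0.707, 0.707, -0.003, -0.003]
wrist_force: [-14.8, -0.3, 8.1]
finger_gap: 0.0114
gripper_force: 15.0
```

>>> servo_tool:
  series: [0, -0.001, -0.001, 0, 0, 0, -1, 0, 0.0043, -0.0043, 0, 0, 0, -1, 0, 0.0045, -0.004, 0, 0, 0, -1, 0, 0.0047, -0.0038, 0, 0, 0, -1, 0, 0.0049, -0.0036, 0, 0, 0, -1, 0, 0, 0, 0, 0, 0, -1]

```text
t: 10.7
tcp_pos: [0.6011, 0.0516, 0.1547]
orientation: [0.707, 0.707, -0.001, -0.001]
wrist_force: [-11.2, -1.0, 10.5]
finger_gap: 0.0112
gripper_force: 15.0
```

>>> servo_tool:
  series: [0, -0.0005, -0.0015, 0, 0, 0, -1, 0, 0.0051, -0.0033, 0, 0, 0, -1, 0, 0.0052, -0.0031, 0, 0, 0, -1, 0, 0.0054, -0.0028, 0, 0, 0, -1, 0, 0.0053, -0.0026, 0, 0, 0, -1, 0, 0, 0, 0, 0, 0, -1, 0, 0, 0, 0, 0, 0, -1]

```text
t: 11.4
tcp_pos: [0.6227, 0.0515, 0.1677]
orientation: [0.707, 0.707, -0.0, 0.0]
wrist_force: [-6.8, -0.2, 6.5]
finger_gap: 0.0114
gripper_force: 15.0
```

Run:
```python
from h import *
im=cv2.cvtColor(imaging.capture("scene"),cv2.COLOR_RGB2BGR); cv2.imwrite("pics/s3.png",im)
cv2.imwrite("pics/s3z.png",cv2.resize(im[140:260,170:330],None,fx=5,fy=5,interpolation=cv2.INTER_CUBIC))
s=ctrl.read_state(); print(s["tcp_pos"],s["wrist_force"])
I=lambda p:((proj("scene",p)-[170,140])*5+2).round()
# lid front-right top corner for angles
for d in (38,45,52):
    a=np.radians(d); print(d,[I([.6715-.143*np.cos(a)+.003*np.sin(a),y,.068+.143*np.sin(a)+.003*np.cos(a)]).tolist() for y in(-.048,.149)])
```

```text
[0.62256766 0.05146699 0.16759122] [-6.15176313 -0.64378087  8.07564293]
38 [[482.0, 217.0], [179.0, 113.0]]
45 [[494.0, 185.0], [190.0, 84.0]]
52 [[507.0, 154.0], [203.0, 56.0]]
```

View pics/s3z.png

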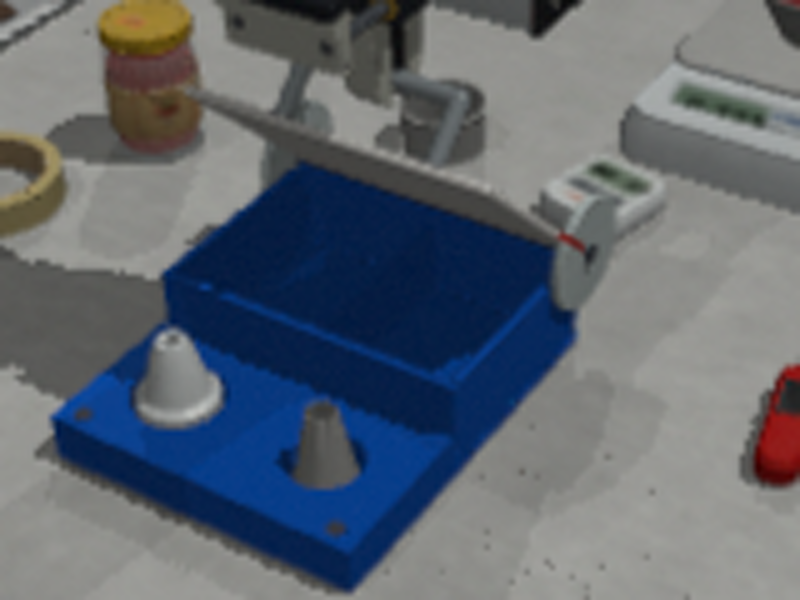

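The lid's front corners are at about (490,182) and (192,88). The 45° prediction is (494,185) and (190,84), so the lid is at 45°, and the nozzle is still seated. I'll let it settle and then hand in.

>>> servo_tool:
  series: [0, 0, 0, 0, 0, 0, -1, 0, 0, 0, 0, 0, 0, -1, 0, 0, 0, 0, 0, 0, -1, 0, 0, 0, 0, 0, 0, -1, 0, 0, 0, 0, 0, 0, -1, 0, 0, 0, 0, 0, 0, -1]

```text
t: 12.05
tcp_pos: [0.6225, 0.0515, 0.1676]
orientation: [0.707, 0.707, -0.0, 0.0]
wrist_force: [-6.6, -1.1, 6.1]
finger_gap: 0.0115
gripper_force: 15.0
```

```bash
python3 -c "
from plant import ctrl
s=ctrl.read_state();print(s['tcp_pos'],s['qvel'].round(3))
print(ctrl.hand_in())"
```

```text
[0.62252432 0.05149045 0.1676068 ] [ 0.     0.    -0.    -0.001 -0.001 -0.001]
the job is handed in; nothing more can be done
None
```

The steel nozzle stands upright and fully down in the socket, let go, and the gripper is holding the lid still at about 45° by camera check. I handed the job in at about 12 s; no verdict was returned.

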